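Open the latched gate of a shaker splash guard

TASK

Unlatch the splash guard around the bench shaker: gently press the red thumb lever down so the latch bar lifts out of its yellow catch, and keep it lifted while you draw the gate open towards the robot by its blue pull bar. Swing the gate round until it stands about square to the guard's front, let go so the latch bar drops back level, and leave the specimen jars where they stand. Do not press or pull hard on the gate or its latch (never above 20 N): the panels and catch are light.

Things in the scene. Friction and masses are not known exactly. Their poses are not given: they have to be found in the camera images.
- gate (a joint): Gate angle, rad: 0 shut; grows as the free end swings towards the robot (clockwise from above) up to a stop at 2.0. Clear panel in an aluminium frame, 295 mm wide, 12 mm thick, top edge 150 mm above the bench. The hinge is slightly stiff (0.12 N m, and damped), so the gate stays where it is left. With the bar in the catch it moves only about 0.02 rad.
- latch (a joint): Angle of the latch bar on the gate, rad: 0 level (its rest, on a stop), grows as the free end lifts, stops at 0.45. It falls back by its own weight. With the gate shut the hood of the catch stops it earlier.
- latch_pin (a point): Pin the bar turns on, on the gate's front, 215 mm from the hinge axis, 128 mm above the bench, 15 mm in front of the gate's middle plane. The steel bar is 12 mm high, 10 mm thick, and reaches 125 mm beyond the pin, past the gate's free edge into the catch; 70 mm from the pin on the hinge side it carries the red pad. Axes: the gate's.
- catch_post (a point): Middle of the top of the fixed post, 165 mm above the bench, that bears the yellow catch (110 mm from the pin): a lip in front of the bar, a hood above. The catch's height varies by plus or minus 14 mm and is not given: the bar must rise 3 to 31 mm to clear the lip; about 4 mm higher the hood stops it hard. Keep the bar lifted until the gate has opened some 0.15 rad.
- thumb_pad: Red pad of the thumb lever, 44 mm (x) by 50 mm (y), 6 mm thick; origin: centre of its top face, 138 mm above the bench at rest. x points square into the gate, y along it to the hinge, z up (tilts with the lever). 145 mm from the hinge axis. Pressing it down lifts the bar: about 1.5 to 4 N, rising sharply when the bar meets the hood after 4 to 23 mm of travel.
- pull_bar (a point): Middle of the blue level pull bar, 110 mm long along the gate, 12 mm thick, 14 mm high, 153 mm above the bench, 68 mm in front of the gate's middle plane. Axes: the gate's. Behind it, open from above, a pocket 56 mm deep and 90 mm long between two black legs; its floor is the red pad, 22 mm below the bar's top. Closed fingers fit in, press the pad and pull on the bar's back.
- hinge (a point): Point on the gate's upright hinge axis, 153 mm above the bench, at the gate's left end seen from the robot. Axes of the gate: x square to it, into the guard when shut; y along it from free end to hinge; z up. They turn with the gate.
- jar_red_mid (a point): Loose specimen jar with a white lid and a red band, 60 mm across and 72 mm tall, on the shaker's platform inside the guard; a bystander. Point at its centre, half-way up.
- jar_blue_mid (a point): Loose specimen jar with a white lid and a blue band, 60 mm across and 72 mm tall, on the shaker's platform inside the guard; a bystander. Point at its centre, half-way up.
- jar_yellow_mid (a point): Loose specimen jar with a white lid and a yellow band, 60 mm across and 72 mm tall, on the bench to the right of the guard, outside the gate's sweep; a bystander. Point at its centre, half-way up.

How it is judged:
On the way, in this order (a step that is already met when the one before it is completed fails the run):
1. with the gate still shut, the thumb lever is pressed and the latch bar lifts (value of joint latch above 0.025 rad and value of joint gate below 0.06 rad and contact force between the fingers and thumb_pad above 0.5 N), for 0.1 s.
2. the gate is drawn clear of the catch (value of joint gate above 0.25 rad), for 0.1 s.
At the end, for the whole second after the job is handed in: The gate stands at rest about square to the guard's front (opened 1.2 to 1.9 rad), the latch bar has dropped back level (within 0.04 rad), and all three jars are within 20 mm of where they stood (value of joint gate between 1.2 and 1.9 rad and velocity of joint gate between -0.05 and 0.05 rad/s and value of joint latch below 0.04 rad and distance of each of jar_red_mid, jar_blue_mid, jar_yellow_mid from where it was at the start of the episode below 0.02 m); the robot touches nothing.
It fails at once if the gate or anything on it (pull bar, lever, latch) is pressed or pulled with more than 20 N (contact force between any of the fingers, the arm and gate above 20 N).
It fails at once if a specimen jar is moved more than 20 mm (not (distance of each of jar_red_mid, jar_blue_mid, jar_yellow_mid from where it was at the start of the episode below 0.02 m)).
It also fails if it takes over 51 s, if anything falls off the work surface, if the arm or the gripper's body presses on something with over 40 N, if the wrist force passes 120 N, or if a joint passes its speed limit or range.

ROBOT

A 6-joint arm with a two-finger parallel gripper is mounted at the origin on the work surface. World frame = base frame: x ahead of the robot, y to its left, z up, the work surface at z = 0. Lengths are in m, angles in rad, forces in N, time in s.
With the tool pointing down it reaches from about 0.35 to 0.975 m from the base axis. Payload 4.9 kg.
Tool frame: the origin (TCP) lies midway between the tips of the shut fingers; the grasp point (between the pads) lies 19 mm behind it; z points along the fingers, y is the line along which they close (so a half turn about z gives the same grasp; the last joint's range is limited). The gripper opens to 85 mm and grips with 20 to 120 N. Pads are 22 mm wide; open, the fingers measure 114 mm over their backs; the gripper's body (76 mm by 85 mm) begins 54 mm behind the grasp point. The pads swing forward as they close: fully open they stand 13 mm farther back than shut.
Start: joints at [1.038, 0.053, 1.613, -0, 1.476, -0.119], TCP at [0.251, 0.572, 0.231] pointing down, gripper open.
Joint ranges: [-3.01, 3.01], [-1.01, 2.22], [0.06, 2.58], [-1.02, 4.17], [0.09, 2.62], [-3.14, 3.14]. Speed limits (rad/s): [2.57, 2.57, 3.14, 3.14, 3.14, 3.14].

INTERFACE

Orientations are given as a rotation vector (axis times angle).
In Python, from station import telemetry, optics, ctrl gives the robot as it stands.
- The arm moves only by the shell command python3 -m pendant 'ROWS' [FORCE]. ROWS is JSON, one flat list of numbers, 7 for each row, row after row: the turn, a rotation vector about the tool's x, y, z as a fraction of full scale, then the shift along the tool's x, y, z as a fraction of full scale, then the opening, from 0 (shut) to 1 (fully open). In form: [ax, ay, az, tx, ty, tz, fingers, ax, ay, az, tx, ty, tz, fingers, ...]. A call has 1 to 12 rows; each row is the pose to reach, as a shift and turn from the pose commanded when the call began, along the tool's axes at that moment; what a row does not reach only later rows make up. Full scale, the value 1, is 300 mm for a shift and 30 degrees for a turn. A row lasts 1/8 s, in which the tool goes at most 62.5 mm and 10.7 degrees, less where a joint would pass 70% of its speed; a pose out of reach is approached as far as the arm can. A call with a number of a shift or a turn outside -1 to 1 is refused whole. A call with a gripper value outside its range is refused whole. The fingers move at their own pace and stop on an object; FORCE is the grip in N (left out, the last holds). Time passes only in rows, so rows that repeat a pose let the fingers close. It gives the time, the measured TCP pose, the force, the opening and the grip force at its end, in the units of the state.
- telemetry.get_obs(): the state, without advancing time (a new reading comes with each control period).
- optics.get_image(name): name is "side" or "top"; returns a dict with "image" (384x512x3 uint8, red, green, blue), "depth" (384x512 float32, m along the optical axis (not along the pixel's ray), 0 where there is no reading), "fx", "fy", "cx", "cy" (pixels), "dist_coeffs" ([k1, k2, p1, p2, k3] as OpenCV has them; the pictures are not rectified), "rvec" (rotation vector, rad) and "tvec" (3), from world to camera coordinates, as OpenCV has them. Camera axes: x right, y down, z forward; pixel columns grow to the right and rows downward; lengths in m; the calibration is good to about 2 mm. A picture is of the moment at which its call begins.
- ctrl.finish_job(): hands the job in; it is judged then, once.
The state is a dict: "t": time; "q": joint angles; "dq": joint speeds; "effort": joint torques, N m; "tool_pos": TCP position; "tool_rot": TCP orientation; "contact_force": force on the tool from outside, world axes, zero at the start; "wrist_torque": the same for the moment, N m; "opening": finger opening in m; "grip_force": force on a finger pad.
Only numpy, scipy, OpenCV 4.12 (cv2) and the standard library are available. Lean on these libraries where they do the work, as an engineer would, in place of code of your own. Each camera call takes 0.05 s, during which the arm holds its last target. There are 200 camera calls.

## Working session

There is one attempt and no reset: what is moved stays moved. The work goes in short steps, Python scripts to look and compute and a shell command to move; the robot and the scene stay as the last step left them, time stands still between calls to the robot, and variables do not carry over. Pictures are saved under pics/ and viewed, at most 10 in all, crops included, and the job is handed in when it is done.

```bash
ls; mkdir -p pics; cat > h.py <<'E'
import numpy as np, cv2
from station import telemetry, optics, ctrl
from scipy.spatial.transform import Rotation as R
def shot(n,save=None):
    c=optics.get_image(n)
    if save: cv2.imwrite('pics/'+save,c['image'][:,:,::-1])
    c['K']=np.array([[c['fx'],0,c['cx']],[0,c['fy'],c['cy']],[0,0,1]]);c['Rm']=cv2.Rodrigues(np.array(c['rvec'],float))[0]
    c['t']=np.array(c['tvec'],float).ravel();return c
def rays(c,uv):
    p=cv2.undistortPoints(np.array(uv,float).reshape(-1,1,2),c['K'],np.array(c['dist_coeffs'],float)).reshape(-1,2)
    d=np.c_[p,np.ones(len(p))]; return -c['Rm'].T@c['t'], d@c['Rm'], d
def onplane(c,uv,z):
    o,d,_=rays(c,uv); return o+d*((z-o[2])/d[:,2])[:,None]
def depthpts(c,uv):
    _,_,d=rays(c,uv); uv=np.array(uv,int).reshape(-1,2); z=c['depth'][uv[:,1],uv[:,0]]
    ok=z>0; return (d[ok]*z[ok,None]-c['t'])@c['Rm']
def mask(c,col):
    h=cv2.cvtColor(c['image'],cv2.COLOR_RGB2HSV);H,S,V=h[...,0],h[...,1],h[...,2]
    r={'red':(H<8)|(H>172),'blue':(H>100)&(H<128),'yellow':(H>20)&(H<35)}[col]
    return (r&(S>120)&(V>60)).astype(np.uint8)
def blobs(c,col,amin=30):
    n,l,s,ce=cv2.connectedComponentsWithStats(mask(c,col))
    return [(ce[i],s[i],np.argwhere(l==i)[:,::-1]) for i in range(1,n) if s[i][4]>amin]
E
python3 - <<'E'
from h import *
np.set_printoptions(precision=3,suppress=True)
ims=[]
for n in('top','side'):
    c=shot(n,n+'0.png'); print(n,-c['Rm'].T@c['t'],(c['depth']>0).mean())
    for col in('red','blue','yellow'):
        for ce,s,px in blobs(c,col):
            p=depthpts(c,px); print(col,ce,s,'med',np.median(p,0) if len(p) else None, np.percentile(p,[3,97],axis=0).ravel() if len(p) else '')
print(telemetry.get_obs())
E
```

```text
pics
top [ 0.534 -0.095  0.957] 0.9960784912109375
red [181.507 160.573] [170 150  18  17  75] med [0.733 0.087 0.11 ] [0.723 0.08  0.098 0.758 0.109 0.121]
red [198.835 211.611] [186 201  26  22 504] med [0.617 0.043 0.137] [ 0.598  0.018 -0.     0.638  0.067  0.14 ]
blue [491.071 174.457] [486 162  17  22 140] med [ 0.728 -0.674  0.03 ] [ 0.708 -0.697  0.018  0.758 -0.668  0.044]
blue [232.75  172.917] [223 166  18  11  36] med [ 0.707 -0.027  0.106] [ 0.702 -0.041  0.095  0.721 -0.008  0.119]
blue [218.806 182.516] [205 181  29   4  62] med [0.698 0.013 0.043] [ 0.695 -0.021  0.024  0.7    0.041  0.078]
blue [195.063 226.493] [171 222  50   9 268] med [0.584 0.046 0.159] [ 0.578 -0.003  0.153  0.591  0.092  0.161]
yellow [283.672 213.202] [280 203   9  26 119] med [ 0.616 -0.138  0.176] [ 0.586 -0.146  0.001  0.633 -0.132  0.179]
side [0.501 0.508 0.576] 0.9961598714192709
red [254.693 228.246] [238 217  34  24 544] med [0.619 0.044 0.139] [0.599 0.02  0.137 0.64  0.066 0.14 ]
red [169.135 265.159] [151 248  34  26 371] med [0.739 0.131 0.11 ] [0.725 0.104 0.097 0.767 0.136 0.122]
[... 554 characters left out ...]
  0.635 -0.13   0.18 ]
yellow [278.484 170.753] [273 162   9  18  93] med [ 0.612 -0.135  0.134] [ 0.608 -0.139  0.116  0.62  -0.132  0.154]
yellow [311.335 194.359] [300 187  24  14 209] med [ 0.549 -0.207  0.029] [ 0.525 -0.222  0.017  0.574 -0.203  0.042]
{'t': 0.1, 'q': array([ 1.038,  0.053,  1.614,  0.   ,  1.476, -0.119]), 'dq': array([-0.002, -0.003, -0.003,  0.   , -0.001, -0.001]), 'effort': array([  0.   , -39.491, -37.136,  -0.   ,   0.004,   0.   ]), 'tool_pos': array([0.251, 0.572, 0.23 ]), 'tool_rot': array([-0.645, -3.074,  0.003]), 'contact_force': array([0.683, 0.249, 0.738]), 'wrist_torque': array([-0.03 ,  0.051, -0.008]), 'grip_force': 0.0, 'opening': 0.0850960473476415}
```

```bash
python3 - <<'E'
from h import *
np.set_printoptions(precision=4,suppress=True)
for n in('top','side'):
    c=shot(n)
    for col,zr in(('blue',(.155,.168)),('red',(.134,.145))):
        P=np.vstack([depthpts(c,px) for _,_,px in blobs(c,col)]); P=P[(P[:,2]>zr[0])&(P[:,2]<zr[1])]
        ro=cv2.minAreaRect((P[:,:2]*1000).astype(np.float32)); print(n,col,ro)
    # aluminium top edge z~.150
    v,u=np.mgrid[0:384,0:512]; uv=np.c_[u.ravel(),v.ravel()]; o,d,dd=rays(c,uv)
    P=(dd*c['depth'].ravel()[:,None]-c['t'])@c['Rm']
    k=(abs(P[:,2]-.150)<.004)&(P[:,0]>.6)&(P[:,0]<.7)&(P[:,1]>-.12)&(P[:,1]<.22)
    Q=P[k]; print(n,len(Q),Q.min(0),Q.max(0)); 
    if len(Q)>20: print(cv2.minAreaRect((Q[:,:2]*1000).astype(np.float32)), cv2.fitLine((Q[:,:2]).astype(np.float32),cv2.DIST_HUBER,0,.01,.01).ravel())
print(R.from_rotvec(telemetry.get_obs()['tool_rot']).as_matrix())
a=cv2.imread('pics/top0.png')[100:300,60:400]; b=cv2.imread('pics/side0.png')[60:310,60:400]
cv2.imwrite('pics/m0.png',cv2.resize(np.vstack([a,b]),None,fx=1.33,fy=1.33,interpolation=cv2.INTER_CUBIC))
E
```

```text
top blue ((584.2562255859375, 44.114051818847656), (103.32986450195312, 11.142051696777344), 85.98719787597656)
top red ((618.7028198242188, 42.092803955078125), (50.771240234375, 43.557395935058594), 86.3792953491211)
top 784 [ 0.6012 -0.1141  0.1461] [0.6999 0.2166 0.1537]
((649.9390869140625, 51.26561737060547), (98.56422424316406, 330.66400146484375), 0.5082212090492249) [0.0629 0.998  0.6522 0.0381]
side blue ((586.0729370117188, 45.09120559692383), (104.46424865722656, 12.735962867736816), 86.36866760253906)
side red ((619.5496826171875, 42.95458221435547), (49.96529006958008, 43.99266815185547), 85.09479522705078)
side 1178 [ 0.6011 -0.1128  0.1461] [0.6995 0.22   0.154 ]
((634.8468627929688, 56.903961181640625), (332.7875061035156, 79.7469711303711), 81.21817016601562) [0.0638 0.998  0.6528 0.0699]
[[-0.9156  0.4021 -0.0007]
 [ 0.4021  0.9156 -0.0011]
 [ 0.0002 -0.0013 -1.    ]]
```

View pics/m0.png

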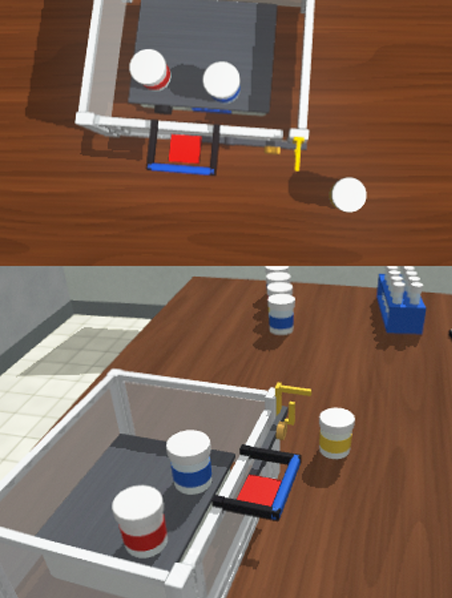

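The top view (upper half) shows the guard with the blue bar at about px (195,226) and the red pad at (199,212). The yellow catch is on the right at (284,213), with the yellow jar beyond it. In the side view the pocket is open from above, with the pad at (255,228).

The measurements agree with the given sizes:
- The gate's y axis is about (0.064, 0.998) and the hinge is at about (0.662, 0.185).
- The pad is 34 mm and the bar 68 mm in front of the gate plane.

I'm moving above the pocket with the fingers shut.

```bash
python3 -m pendant '[0,0,0,-0.895,-0.57,0,0, 0,0,0,-0.895,-0.57,0,0, 0,0,0,-0.895,-0.57,0,0, 0,0,0,-0.895,-0.57,0,0, 0,0,0,-0.895,-0.57,0,0, 0,0,0,-0.895,-0.57,0,0, 0,0,0,-0.895,-0.57,0,0]'
python3 -m pendant '[0,0,-0.673,-0.895,-0.57,0,0, 0,0,-0.673,-0.895,-0.57,0,0, 0,0,-0.673,-0.895,-0.57,0,0, 0,0,-0.673,-0.895,-0.57,0,0, 0,0,-0.673,-0.895,-0.57,0.133,0, 0,0,-0.673,-0.895,-0.57,0.133,0, 0,0,-0.673,-0.895,-0.57,0.133,0, 0,0,-0.673,-0.895,-0.57,0.133,0]'
python3 - <<'E'
from h import *
np.set_printoptions(precision=4,suppress=True)
o=telemetry.get_obs();print(o['q'],R.from_rotvec(o['tool_rot']).as_matrix())
a=shot('side')['image'][60:310,150:400]; b=shot('top')['image'][100:300,100:350]
cv2.imwrite('pics/m1.png',cv2.resize(np.hstack([a[:200],b])[...,::-1],None,fx=1.6,fy=1.6,interpolation=cv2.INTER_CUBIC))
E
```

```text
t: 1.08
tool_pos: [0.4284, 0.3076, 0.2312]
tool_rot: [-0.647, -3.074, -0.0]
contact_force: [0.0, 1.1, 0.0]
opening: 0.0001
grip_force: 0.0
t: 2.08
tool_pos: [0.6053, 0.0451, 0.192]
tool_rot: [0.093, 3.14, 0.001]
contact_force: [0.3, 0.6, 0.3]
opening: -0.0005
grip_force: 0.0
[-0.0485  0.0369  1.6956  0.0007  1.4088 -1.5601] [[-0.9982  0.0592  0.0004]
 [ 0.0592  0.9982  0.0007]
 [-0.0003  0.0007 -1.    ]]
```

View pics/m1.png

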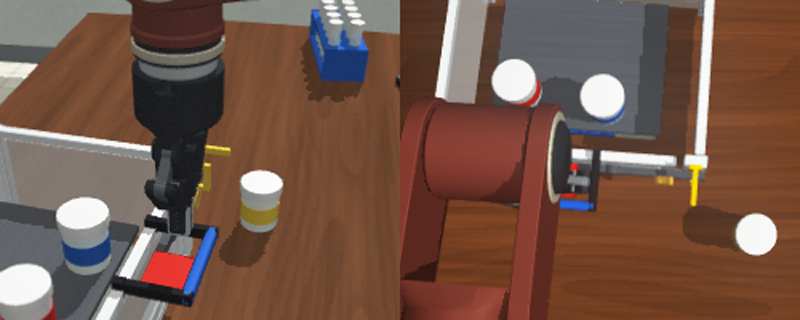

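The closed fingers are above the pocket: side view at about (180,240), pad at (165,268). They appear beyond it only because of parallax. I'm lowering to just above the pad.

```bash
python3 -m pendant '[0,0,0,0,0,0.06,0, 0,0,0,0,0,0.10,0, 0,0,0,0,0,0.13,0, 0,0,0,0,0,0.155,0, 0,0,0,0,0,0.155,0]'
python3 -m pendant '[0,0,0,0,0,0.007,0, 0,0,0,0,0,0.014,0, 0,0,0,0,0,0.02,0, 0,0,0,0,0,0.027,0, 0,0,0,0,0,0.027,0]'
```

```text
t: 2.8
tool_pos: [0.605, 0.0431, 0.1439]
tool_rot: [-0.097, -3.138, -0.0]
contact_force: [0.6, 0.3, -0.4]
opening: -0.0003
grip_force: 0.0
t: 3.42
tool_pos: [0.6056, 0.0432, 0.1371]
tool_rot: [0.096, 3.14, 0.0]
contact_force: [-0.9, 1.4, 0.9]
opening: 0.0001
grip_force: 0.9
```

```bash
for i in 1 2 3; do :; done
python3 -m pendant '[0,0,0,0,0,0.003,0, 0,0,0,0,0,0.006,0, 0,0,0,0,0,0.006,0]'
python3 -m pendant '[0,0,0,0,0,0.003,0, 0,0,0,0,0,0.006,0, 0,0,0,0,0,0.006,0]'
```

```text
t: 3.8
tool_pos: [0.6056, 0.0434, 0.1351]
tool_rot: [0.096, 3.14, 0.001]
contact_force: [0.3, 1.8, 2.4]
opening: -0.0001
grip_force: 1.0
t: 4.18
tool_pos: [0.6056, 0.0432, 0.1332]
tool_rot: [0.096, 3.14, 0.0]
contact_force: [0.7, 1.3, 1.6]
opening: -0.0001
grip_force: 1.0
```

```bash
python3 - <<'E'
from h import *
np.set_printoptions(precision=4,suppress=True)
c=shot('side')
for col in('red','yellow'):
  for ce,s,px in blobs(c,col): p=depthpts(c,px); print(col,s,np.median(p,0),np.percentile(p,[3,97],axis=0).ravel())
cv2.imwrite('pics/m2.png',cv2.resize(c['image'][130:270,190:330,::-1],None,fx=4,fy=4,interpolation=cv2.INTER_CUBIC))
E
```

```text
red [  212     0   300   133 18925] [0.4988 0.102  0.4593] [0.3682 0.0054 0.3504 0.6181 0.1074 0.5059]
red [240 218  26  23 298] [0.627  0.0494 0.1333] [0.6028 0.0245 0.1313 0.6408 0.0747 0.1605]
red [151 248  34  26 370] [0.7392 0.1309 0.1098] [0.7252 0.1041 0.0968 0.7667 0.1358 0.1215]
yellow [300 187  24  14 209] [ 0.5489 -0.2065  0.0291] [ 0.5248 -0.2222  0.0176  0.574  -0.2023  0.0411]
```

View pics/m2.png

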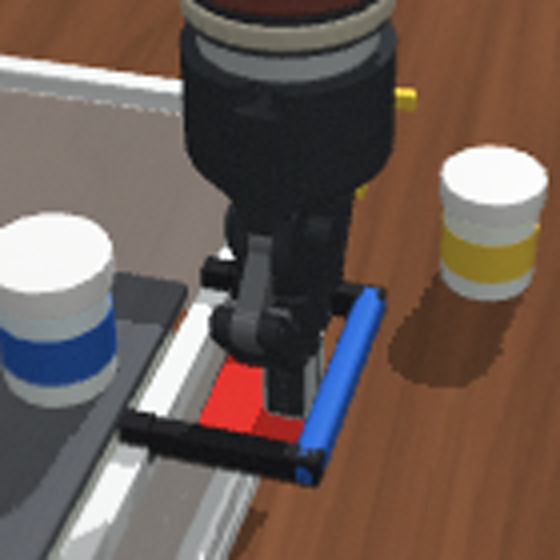

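The fingers stand on the pad, tip at crop (290,410), and the pad has sunk about 5 mm. I'll keep pressing gently until the hood is felt.

```bash
python3 -m pendant '[0,0,0,0,0,0.003,0, 0,0,0,0,0,0.005,0, 0,0,0,0,0,0.005,0]'|grep -E 'pos|force'
```

```text
tool_pos: [0.6055, 0.0432, 0.1317]
contact_force: [1.3, 2.8, 1.6]
grip_force: 1.0
```

```bash
python3 -m pendant '[0,0,0,0,0,0.003,0, 0,0,0,0,0,0.005,0, 0,0,0,0,0,0.005,0]'|grep -E 'pos|force'
```

```text
tool_pos: [0.6055, 0.0432, 0.1302]
contact_force: [1.7, 0.9, 1.3]
grip_force: 1.0
```

```bash
python3 -m pendant '[0,0,0,0,0,0.003,0, 0,0,0,0,0,0.005,0, 0,0,0,0,0,0.005,0]'|grep -E 'pos|force'
```

```text
tool_pos: [0.6055, 0.0432, 0.1286]
contact_force: [0.3, 1.3, 1.6]
grip_force: 1.0
```

```bash
python3 -m pendant '[0,0,0,0,0,0.002,0, 0,0,0,0,0,0.004,0, 0,0,0,0,0,0.004,0]'|grep -E 'pos|force'
```

```text
tool_pos: [0.6054, 0.0432, 0.1274]
contact_force: [0.7, 1.8, 1.7]
grip_force: 1.0
```

```bash
python3 -m pendant '[0,0,0,0,0,0.002,0, 0,0,0,0,0,0.004,0, 0,0,0,0,0,0.004,0]'|grep -E 'pos|force'
```

```text
tool_pos: [0.6054, 0.0432, 0.1262]
contact_force: [1.7, 1.8, 2.5]
grip_force: 1.0
```

```bash
python3 -m pendant '[0,0,0,0,0,0.002,0, 0,0,0,0,0,0.004,0, 0,0,0,0,0,0.004,0]'|grep -E 'pos|force'
```

```text
tool_pos: [0.6054, 0.0431, 0.125]
contact_force: [1.5, 1.8, 1.2]
grip_force: 1.0
```

```bash
python3 -m pendant '[0,0,0,0,0,0.002,0, 0,0,0,0,0,0.004,0, 0,0,0,0,0,0.004,0]'|grep -E 'pos|force'
```

```text
tool_pos: [0.6054, 0.0431, 0.1238]
contact_force: [0.6, 1.4, 2.9]
grip_force: 0.9
```

```bash
python3 -m pendant '[0,0,0,0,0,0.002,0, 0,0,0,0,0,0.004,0, 0,0,0,0,0,0.004,0]'|grep -E 'pos|force'
```

```text
tool_pos: [0.6054, 0.0431, 0.1226]
contact_force: [0.0, -0.1, 1.4]
grip_force: 0.9
```

```bash
python3 -m pendant '[0,0,0,0,0,0.002,0, 0,0,0,0,0,0.004,0, 0,0,0,0,0,0.004,0]'|grep -E 'pos|force'
```

```text
tool_pos: [0.6054, 0.043, 0.1214]
contact_force: [0.3, -0.2, 2.2]
grip_force: 0.8
```

```bash
python3 -m pendant '[0,0,0,0,0,0.002,0, 0,0,0,0,0,0.004,0, 0,0,0,0,0,0.004,0]'|grep -E 'pos|force'
```

```text
tool_pos: [0.6054, 0.0431, 0.1202]
contact_force: [-0.8, -0.8, 0.8]
grip_force: 0.8
```

```bash
python3 -m pendant '[0,0,0,0,0,0.002,0, 0,0,0,0,0,0.003,0, 0,0,0,0,0,0.003,0]'|grep -E 'pos|force'
```

```text
tool_pos: [0.6054, 0.0432, 0.1194]
contact_force: [0.1, -0.3, 2.3]
grip_force: 0.8
```

```bash
python3 -m pendant '[0,0,0,0,0,0.002,0, 0,0,0,0,0,0.003,0, 0,0,0,0,0,0.003,0]'|grep -E 'pos|force'
python3 - <<'E'
from h import *
np.set_printoptions(precision=4,suppress=True)
for n in('top','side'):
  c=shot(n)
  for col in('red','blue'):
    for ce,s,px in blobs(c,col): p=depthpts(c,px); print(n,col,s,np.median(p,0),np.percentile(p,[3,97],axis=0).ravel())
  if n=='top': cv2.imwrite('pics/m3.png',cv2.resize(c['image'][180:260,190:310,::-1],None,fx=5,fy=5,interpolation=cv2.INTER_CUBIC))
E
```

```text
tool_pos: [0.6054, 0.0432, 0.1184]
contact_force: [-0.1, -0.2, 1.4]
grip_force: 0.8
top red [170 150  18  17  76] [0.7332 0.0867 0.1102] [0.7231 0.0803 0.096  0.7586 0.1109 0.1212]
top red [   94   172   115   212 15613] [0.4888 0.0422 0.4665] [ 0.3908 -0.009   0.4079  0.629   0.0969  0.528 ]
top blue [486 162  17  22 140] [ 0.7273 -0.6738  0.0297] [ 0.7083 -0.6968  0.0164  0.7582 -0.6684  0.0438]
top blue [223 166  18  11  36] [ 0.7071 -0.0274  0.1071] [ 0.7015 -0.0411  0.095   0.7201 -0.0079  0.1186]
top blue [211 181  23   4  50] [0.698  0.0039 0.0411] [ 0.6954 -0.0215  0.025   0.6996  0.029   0.0765]
top blue [209 225  12   7  63] [0.5817 0.0056 0.1588] [ 0.5774 -0.0071 -0.0001  0.5876  0.0207  0.1611]
side red [  213     0   299   144 19916] [0.4924 0.1015 0.4502] [0.366  0.0054 0.3369 0.6173 0.1073 0.5051]
side red [243 225  13  15 134] [0.6299 0.0367 0.1197] [0.6156 0.0266 0.1162 0.6404 0.0889 0.1673]
side red [239 246  26   9  97] [0.6176 0.0655 0.1099] [0.598  0.062  0.1049 0.6408 0.0995 0.1496]
side red [151 248  34  26 371] [0.7392 0.1305 0.1096] [0.7252 0.1042 0.0974 0.7669 0.1359 0.1216]
side blue [351  94  29  17 181] [ 0.4119 -0.7421  0.0158] [ 0.3898 -0.7486  0.0026  0.4724 -0.7324  0.0604]
side blue [264 202  22  47 355] [0.5846 0.0484 0.1604] [ 0.5781 -0.0006  0.1535  0.5923  0.0909  0.162 ]
side blue [189 207  30  19 313] [0.7203 0.009  0.1101] [ 0.7045 -0.0156  0.0971  0.7497  0.0142  0.1217]
```

View pics/m3.png

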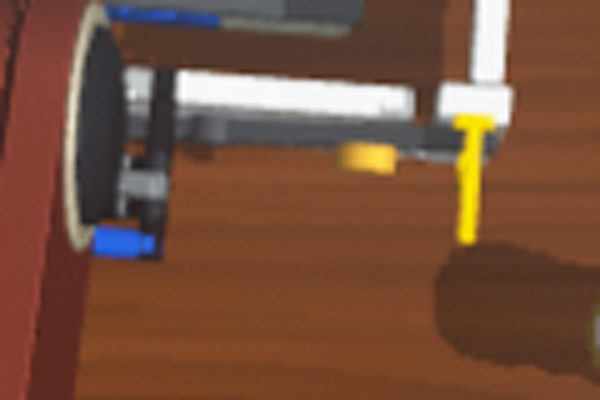

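The bar (grey, from (200,130) to (490,140)) is raised near the yellow hood at (475,120), and the pad is tilted and about 20 mm down. I'll press a little more to find the hood.

```bash
python3 -m pendant '[0,0,0,0,0,0.002,0, 0,0,0,0,0,0.003,0, 0,0,0,0,0,0.003,0]'|grep -E 'pos|force'
```

```text
tool_pos: [0.6055, 0.0432, 0.118]
contact_force: [-1.4, -0.4, 4.6]
grip_force: 2.1
```

```bash
python3 -m pendant '[0,0,0,0,0,0.001,0, 0,0,0,0,0,0.002,0, 0,0,0,0,0,0.002,0]'|grep -E 'pos|force'
```

```text
tool_pos: [0.6056, 0.0431, 0.1179]
contact_force: [-2.4, -0.6, 6.8]
grip_force: 3.1
```

The hood is reached at z≈0.118. I'll back off about 1 mm, take up the pull bar, and work out the arc.

```bash
python3 -m pendant '[0,0,0,0,0,-0.003,0, 0,0,0,0.003,0,-0.0035,0, 0,0,0,0.006,0,-0.0035,0, 0,0,0,0.01,0,-0.0035,0, 0,0,0,0.01,0,-0.0035,0]'|grep -E 'pos|force'
python3 - <<'E'
from h import *
a0,b0=-.051,-.144
def tab(t0,ts,a=-.0525):
    # tool frame at gate angle t0 (tool turned with gate), coordinates relative to gate at t0
    for t in ts:
        d=t-t0; px=a*np.cos(d)+b0*np.sin(d); py=-a*np.sin(d)+b0*np.cos(d)
        print(f'{t:.3f}: az {np.degrees(d)/30:.3f} tx {-(px-a0)/.3:.4f} ty {(py-b0)/.3:.4f}')
tab(0,np.arange(.02,.241,.02))
E
```

```text
tool_pos: [0.6027, 0.0439, 0.1182]
contact_force: [1.7, 2.0, 3.0]
grip_force: 1.7
0.020: az 0.038 tx 0.0146 ty 0.0036
0.040: az 0.076 tx 0.0241 ty 0.0074
0.060: az 0.115 tx 0.0335 ty 0.0114
0.080: az 0.153 tx 0.0428 ty 0.0155
0.100: az 0.191 tx 0.0520 ty 0.0199
0.120: az 0.229 tx 0.0612 ty 0.0244
0.140: az 0.267 tx 0.0703 ty 0.0291
0.160: az 0.306 tx 0.0792 ty 0.0340
0.180: az 0.344 tx 0.0881 ty 0.0391
0.200: az 0.382 tx 0.0969 ty 0.0443
0.220: az 0.420 tx 0.1055 ty 0.0498
0.240: az 0.458 tx 0.1141 ty 0.0554
```

```bash
python3 -m pendant '[0,0,0.02,0.008,0.002,0,0, 0,0,0.038,0.014,0.0036,0,0, 0,0,0.038,0.014,0.0036,0,0]'|grep -E 'pos|force'
```

```text
tool_pos: [0.5983, 0.045, 0.1184]
contact_force: [1.7, 3.2, 5.0]
grip_force: 1.9
```

```bash
python3 -m pendant '[0,0,0.019,0.005,0.002,0,0, 0,0,0.038,0.0095,0.0037,0,0, 0,0,0.038,0.0095,0.0037,0,0]'|grep -E 'pos|force'
```

```text
tool_pos: [0.5957, 0.0462, 0.1184]
contact_force: [3.7, 2.9, 5.9]
grip_force: 2.3
```

```bash
python3 -m pendant '[0,0,0.019,0.005,0.002,0,0, 0,0,0.038,0.0095,0.0037,0,0, 0,0,0.038,0.0095,0.0037,0,0]'|grep -E 'pos|force'
python3 - <<'E'
from h import *
np.set_printoptions(precision=4,suppress=True)
c=shot('side')
for ce,s,px in blobs(c,'blue'):
    p=depthpts(c,px); p=p[(p[:,2]>.15)&(p[:,2]<.17)]
    if len(p)>50: print(np.median(p,0),cv2.minAreaRect((p[:,:2]*1000).astype(np.float32)))
E
```

```text
tool_pos: [0.5931, 0.0476, 0.1184]
contact_force: [3.7, 2.5, 4.6]
grip_force: 2.8
[0.5745 0.0562 0.1602] ((574.9769287109375, 52.85334014892578), (101.03305053710938, 11.59902286529541), 82.10906219482422)
```

The bar has moved about 10 mm and turned about 4°, so the gate is past its 0.02 rad play and the lip is cleared. Next I work out the rest of the arc.

```bash
python3 - <<'E'
import numpy as np
a,b=-.051,-.144
for d in list(np.arange(.03,.37,.03)):
    px=a*np.cos(d)+b*np.sin(d); py=-a*np.sin(d)+b*np.cos(d)
    print(f'{np.degrees(d)/30:.3f},{-(px-a)/.3:.4f},{(py-b)/.3:.4f}')
E
```

```text
0.057,0.0143,0.0053
0.115,0.0285,0.0111
0.172,0.0425,0.0172
0.229,0.0562,0.0238
0.286,0.0698,0.0308
0.344,0.0832,0.0382
0.401,0.0963,0.0460
0.458,0.1092,0.0542
0.516,0.1219,0.0627
0.573,0.1343,0.0717
0.630,0.1464,0.0810
0.688,0.1582,0.0907
```

```bash
python3 -m pendant '[0,0,0.029,0,0.007,0.0026,0]' >/dev/null 2>&1; python3 -m pendant '[0,0,0.029,0.007,0.0026,0,0, 0,0,0.057,0.0143,0.0053,0,0, 0,0,0.086,0.021,0.008,0,0, 0,0,0.115,0.0285,0.011,0,0, 0,0,0.143,0.0355,0.014,0,0, 0,0,0.172,0.0425,0.017,0,0]'|grep -E 'pos|force'
```

```text
tool_pos: [0.581, 0.0555, 0.118]
contact_force: [0.7, -0.1, 7.7]
grip_force: 0.8
```

That call began with a stray row that I had not meant to send: +2 mm sideways, +0.8 mm down and a slight turn. I'm taking it back out in the next rows while continuing the arc.

```bash
python3 -m pendant '[0,0,0.0,0.007,-0.001,-0.003,0, 0,0,0.028,0.0143,-0.002,-0.0035,0, 0,0,0.057,0.021,0.001,-0.0035,0, 0,0,0.086,0.0285,0.004,-0.0035,0, 0,0,0.114,0.0355,0.007,-0.0035,0, 0,0,0.143,0.0425,0.01,-0.0035,0]'|grep -E 'pos|force'
python3 - <<'E'
from h import *
np.set_printoptions(precision=4,suppress=True)
c=shot('side','s4.png')
for ce,s,px in blobs(c,'blue'):
    p=depthpts(c,px); p=p[(p[:,2]>.15)&(p[:,2]<.17)]
    if len(p)>50: print(np.median(p,0),cv2.minAreaRect((p[:,:2]*1000).astype(np.float32)))
E
```

```text
tool_pos: [0.5689, 0.0618, 0.1181]
contact_force: [1.0, 0.5, 4.8]
grip_force: 1.0
[0.5518 0.0742 0.1601] ((551.7260131835938, 69.4408950805664), (103.71952819824219, 15.577900886535645), 73.95486450195312)
```

```bash
python3 -m pendant '[0,0,0.057,0.0143,0.0053,0,0, 0,0,0.115,0.0285,0.011,-0.003,0, 0,0,0.172,0.0425,0.017,-0.01,0, 0,0,0.229,0.056,0.024,-0.02,0, 0,0,0.286,0.07,0.031,-0.035,0, 0,0,0.344,0.083,0.038,-0.05,0, 0,0,0.344,0.083,0.038,-0.07,0, 0,0,0.344,0.083,0.038,-0.083,0]'|grep -E 'pos|force'
python3 - <<'E'
from h import *
np.set_printoptions(precision=4,suppress=True)
c=shot('side')
cv2.imwrite('pics/m5.png',cv2.resize(c['image'][110:310,150:400,::-1],None,fx=3,fy=3,interpolation=cv2.INTER_CUBIC))
for col,l,h in(('blue',.15,.17),('red',.13,.145)):
  for ce,s,px in blobs(c,col):
    p=depthpts(c,px); p=p[(p[:,2]>l)&(p[:,2]<h)]
    if len(p)>50: print(col,np.median(p,0),cv2.minAreaRect((p[:,:2]*1000).astype(np.float32)))
E
```

```text
tool_pos: [0.5488, 0.0804, 0.1434]
contact_force: [-0.6, -0.2, -0.8]
grip_force: 0.0
blue [0.5329 0.0938 0.1599] ((534.949951171875, 90.05303955078125), (104.00070190429688, 17.557390213012695), 61.629905700683594)
red [0.5725 0.084  0.1386] ((569.1154174804688, 78.34849548339844), (40.48440933227539, 38.54148483276367), 58.92427444458008)
```

View pics/m5.png

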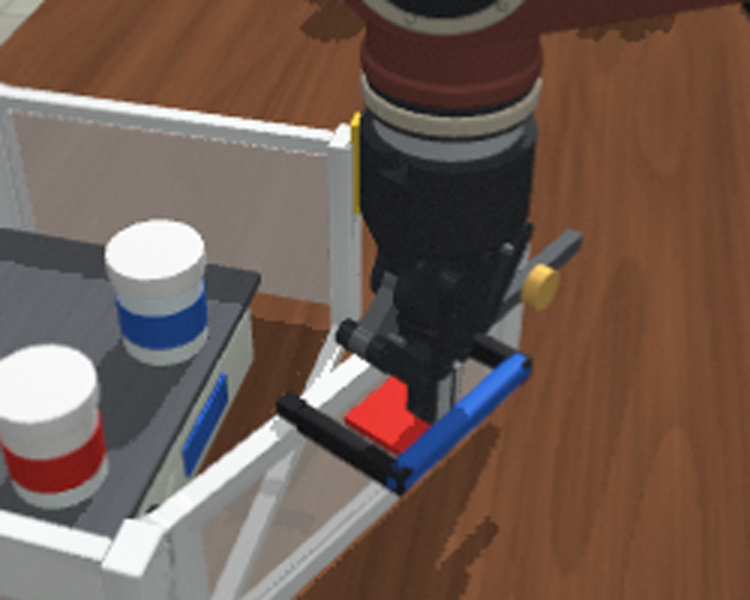

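The gate is open about 0.43 rad (bar from (400,480) to (520,365)). The latch is back level, with the pad at z=0.1386, and the fingers stand behind the bar above the pad. I continue pulling on the bar alone.

```bash
python3 -m pendant '[0,0,0.057,0.0143,0.0053,0,0, 0,0,0.115,0.0285,0.011,0,0, 0,0,0.172,0.0425,0.017,0,0, 0,0,0.229,0.056,0.024,0,0, 0,0,0.286,0.07,0.031,0,0, 0,0,0.344,0.083,0.038,0,0, 0,0,0.401,0.0963,0.046,0,0, 0,0,0.458,0.109,0.054,0,0, 0,0,0.516,0.122,0.063,0,0, 0,0,0.573,0.134,0.072,0,0, 0,0,0.63,0.146,0.081,0,0, 0,0,0.688,0.158,0.091,0,0]'|grep -E 'pos|rot|force'
```

```text
tool_pos: [0.5195, 0.1266, 0.1432]
tool_rot: [1.286, 2.866, -0.0]
contact_force: [1.3, -0.5, -0.7]
grip_force: 0.8
```

```bash
python3 -m pendant '[0,0,0.057,0.0143,0.0053,0,0, 0,0,0.115,0.0285,0.011,0,0, 0,0,0.172,0.0425,0.017,0,0, 0,0,0.229,0.056,0.024,0,0, 0,0,0.286,0.07,0.031,0,0, 0,0,0.344,0.083,0.038,0,0, 0,0,0.401,0.0963,0.046,0,0, 0,0,0.458,0.109,0.054,0,0, 0,0,0.516,0.122,0.063,0,0, 0,0,0.573,0.134,0.072,0,0, 0,0,0.63,0.146,0.081,0,0, 0,0,0.688,0.158,0.091,0,0]'|grep -E 'pos|rot|force'
python3 - <<'E'
from h import *
np.set_printoptions(precision=4,suppress=True)
o=telemetry.get_obs(); m=R.from_rotvec(o['tool_rot']).as_matrix(); print('tool y ang',np.degrees(np.arctan2(m[1,1],m[0,1])),o['q'])
c=shot('side')
cv2.imwrite('pics/m6.png',cv2.resize(c['image'][110:310,150:400,::-1],None,fx=3,fy=3,interpolation=cv2.INTER_CUBIC))
for col,l,h in(('blue',.15,.17),('red',.13,.145)):
  for ce,s,px in blobs(c,col):
    p=depthpts(c,px); p=p[(p[:,2]>l)&(p[:,2]<h)]
    if len(p)>50: print(col,np.median(p,0),cv2.minAreaRect((p[:,:2]*1000).astype(np.float32)))
E
```

```text
tool_pos: [0.508, 0.18, 0.1431]
tool_rot: [-1.779, -2.589, 0.002]
contact_force: [1.0, -2.2, 0.2]
grip_force: 0.7
tool y ang 21.02709487053361 [ 0.2027 -0.081   1.8961 -0.0006  1.3275 -0.1642]
blue [0.504  0.2002 0.16  ] ((503.58624267578125, 198.18939208984375), (104.29288482666016, 18.21263885498047), 25.20423126220703)
red [0.5319 0.1722 0.1385] ((532.8167724609375, 168.79563903808594), (17.582504272460938, 32.225250244140625), 15.831626892089844)
```

View pics/m6.png

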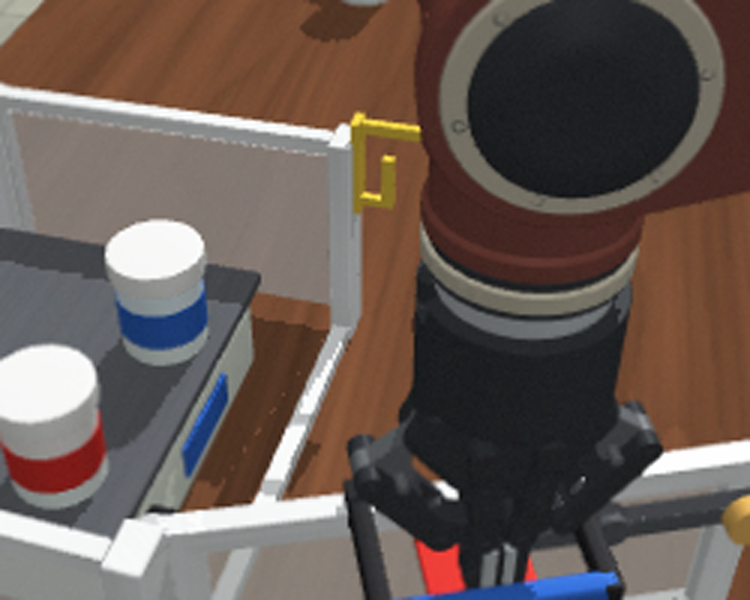

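The gate is at about 1.1 rad, with the bar at the lower edge, the fingers behind it, and the jars untouched. One more arc of the same size should bring it to about 1.45.

```bash
python3 -m pendant '[0,0,0.057,0.0143,0.0053,0,0, 0,0,0.115,0.0285,0.011,0,0, 0,0,0.172,0.0425,0.017,0,0, 0,0,0.229,0.056,0.024,0,0, 0,0,0.286,0.07,0.031,0,0, 0,0,0.344,0.083,0.038,0,0, 0,0,0.401,0.0963,0.046,0,0, 0,0,0.458,0.109,0.054,0,0, 0,0,0.516,0.122,0.063,0,0, 0,0,0.573,0.134,0.072,0,0, 0,0,0.63,0.146,0.081,0,0, 0,0,0.688,0.158,0.091,0,0]'|grep -E 'pos|rot|force'
python3 - <<'E'
from h import *
np.set_printoptions(precision=4,suppress=True)
c=shot('side')
for col,l,h in(('blue',.15,.17),('red',.13,.145)):
  for ce,s,px in blobs(c,col):
    p=depthpts(c,px); p=p[(p[:,2]>l)&(p[:,2]<h)]
    if len(p)>30: print(col,np.median(p,0),cv2.minAreaRect((p[:,:2]*1000).astype(np.float32)))
E
```

```text
tool_pos: [0.5167, 0.2343, 0.143]
tool_rot: [-2.214, -2.229, 0.001]
contact_force: [-0.4, -0.9, -1.4]
grip_force: 0.5
blue [0.5152 0.2555 0.1599] ((515.2991943359375, 250.24037170410156), (99.7265625, 18.128780364990234), 1.088791847229004)
red [0.5382 0.2232 0.1387] ((537.3925170898438, 221.74790954589844), (22.480417251586914, 10.258716583251953), 88.03298950195312)
red [0.4984 0.2213 0.1387] ((498.1776123046875, 221.18458557128906), (10.630023002624512, 23.440523147583008), 0.15916158258914948)
```

The gate is at about 1.45 rad. I'm easing off the bar and lifting straight out.

```bash
python3 -m pendant '[0,0,0,-0.02,0,0,0, 0,0,0,-0.025,0,0,0, 0,0,0,-0.025,0,-0.06,0, 0,0,0,-0.025,0,-0.2,0, 0,0,0,-0.025,0,-0.4,0, 0,0,0,-0.025,0,-0.5,0, 0,0,0,-0.025,0,-0.5,0]'|grep -E 'pos|force'
python3 - <<'E'
from h import *
np.set_printoptions(precision=4,suppress=True)
o=telemetry.get_obs();print(o['t'],o['contact_force'])
for n in ('side','top'):
  c=shot(n,n+'7.png')
  for col in('red','blue','yellow'):
   for ce,s,px in blobs(c,col):
    p=depthpts(c,px)
    print(n,col,s[4],np.median(p,0),cv2.minAreaRect((p[:,:2]*1000).astype(np.float32))[2])
a=cv2.imread('pics/side7.png')[100:384,100:450]
cv2.imwrite('pics/m7.png',cv2.resize(a,None,fx=2,fy=2))
E
```

```text
tool_pos: [0.5186, 0.2271, 0.2989]
contact_force: [-0.2, 0.5, -1.7]
grip_force: 0.0
19.575 [-0.2091  0.4543 -1.669 ]
side red 4761 [0.5139 0.2591 0.5155] 4.503629207611084
side red 371 [0.7396 0.1306 0.1098] 72.00111389160156
side red 975 [0.5182 0.2165 0.1387] 0.34039372205734253
side blue 156 [ 0.3997 -0.7453  0.0503] 84.6563720703125
side blue 67 [ 0.748  -0.6711  0.0315] 65.66512298583984
side blue 311 [0.7197 0.0089 0.1095] 64.41580200195312
side blue 183 [0.6999 0.0162 0.041 ] 86.32376098632812
side blue 1055 [0.5178 0.257  0.1599] 0.26099634170532227
side yellow 57 [ 0.543  -0.2042  0.032 ] 2.290757656097412
side yellow 38 [0.3787 0.2111 0.1415] 86.8977279663086
top red 76 [0.7326 0.0867 0.1102] 55.07331848144531
top red 89 [0.5666 0.1824 0.5618] 82.59532165527344
top red 4947 [0.4428 0.1479 0.578 ] 20.373676300048828
top red 511 [0.5164 0.2201 0.1369] 1.5983308553695679
top blue 141 [ 0.7282 -0.6742  0.0294] 23.0904541015625
top blue 37 [ 0.7063 -0.0273  0.1072] 32.06389617919922
top blue 63 [0.6982 0.0122 0.0439] 88.26654815673828
top blue 313 [0.5138 0.2505 0.1583] 89.04747009277344
top yellow 126 [ 0.6183 -0.1378  0.1762] 89.2476577758789
```

View pics/m7.png

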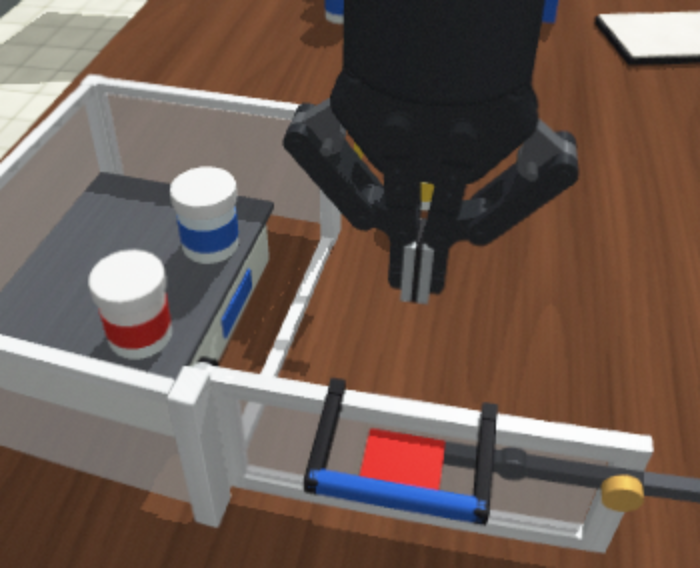

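The gate stands at about 1.5 rad, square to the front. The latch bar is level, with the pad at z=0.139. The gripper is clear and the jars have not moved.

```bash
python3 -c "
from station import ctrl; print(ctrl.finish_job())"
```

```text
the job is handed in; nothing more can be done
None
```

The job is handed in, result not reported: gate at about 1.5 rad, latch bar level, red and blue jars measured in place, yellow jar never approached, highest force I read about 8 N; one stray row I sent by mistake was corrected in the next move.

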